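Pack the calligrapher's inks

ROBOT

A 6-joint arm with a two-finger parallel gripper is mounted at the origin on the work surface. World frame = base frame: x ahead of the robot, y to its left, z up, the work surface at z = 0. Lengths are in mm, angles in rad, forces in N, time in s.
With the tool pointing down it reaches from about 375 to 925 mm from the base axis. Payload 5.7 kg.
Tool frame: the origin (TCP) lies midway between the tips of the shut fingers; the grasp point (between the pads) lies 19 mm behind it (manip.grasp_offset is the distance from the TCP to the grasp point, in mm); z points along the fingers, y is the line along which they close (so a half turn about z gives the same grasp; the last joint's range is limited). The gripper opens to 85 mm and grips with 20 to 120 N. Pads are 22 mm wide; open, the fingers measure 114 mm over their backs; the gripper's body (76 mm by 85 mm) begins 54 mm behind the grasp point. The pads swing forward as they close: fully open they stand 13 mm farther back than shut.
Start: joints at [-1.314, 0.359, 1.51, -0, 1.272, -0.115], TCP at [217.959, -558.979, 231.267] pointing down, gripper open.
Joint ranges: [-2.97, 2.97], [-1.01, 2.36], [0.21, 2.38], [-0.96, 4.11], [0.2, 2.71], [-2.98, 2.98]. Speed limits (rad/s): [2.39, 2.39, 3.14, 3.14, 3.14, 3.14].

INTERFACE

Orientations are given as a unit quaternion [x, y, z, w].
In Python, from plant import manip gives the robot as it stands.
- The arm moves only by the shell command python3 -m creep 'ROWS'. ROWS is JSON, a list of rows, each an object with "jaw": the opening, from -1 (shut) to 1 (fully open); "translation": the shift along the world's x, y, z in cm, a list of three; "delta_rot": the turn, a rotation vector about the world's x, y, z in degrees, a list of three. In form: [{"jaw": jaw, "translation": [tx, ty, tz], "delta_rot": [ax, ay, az]}, ...]. A call has 1 to 8 rows; each row shifts and turns the commanded pose from where the row before left it; what a row does not reach is not made up. A row lasts 1/12 s, in which the tool goes at most 41.7 mm and 7.16 degrees, less where a joint would pass 70% of its speed; a pose out of reach is approached as far as the arm can. A call is refused whole if a number of a shift passes 4.17 or a number of a turn 7.16, either way. A call with a gripper value outside its range is refused whole. The fingers move at their own pace and stop on an object; the grip force is fixed at half the most. Time passes only in rows, so rows that do not move let the fingers close. It gives the time, the measured TCP pose, the force, the opening and the grip force at its end, in the units of the state.
- manip.get_state(): the state, without advancing time (a new reading comes with each control period).
- manip.capture(name): name is "scene" or "top" or "wrist"; returns a dict with "frame" (384x512x3 uint8, blue, green, red), "fx", "fy", "cx", "cy" (pixels), "world_to_cam" (4x4, takes a point from world to camera coordinates). Camera axes: x right, y down, z forward; pixel columns grow to the right and rows downward; lengths in mm; the calibration is good to about 2 mm. The wrist camera is an equidistant fisheye: a pixel r from the principal point sees the ray r / f radians off the axis. A picture is of the moment at which its call begins. There is no depth.
- manip.hand_in(): hands the job in; it is judged then, once.
The state is a dict: "clock": time; "joint_pos": joint angles; "qvel": joint speeds; "joint_efforts": joint torques, N m; "tool_pos": TCP position; "eef_rot": TCP orientation; "contact_force": force on the tool from outside, world axes, zero at the start; "ft_torque": the same for the moment, N m; "grip_width": finger opening in mm; "gripper_force": force on a finger pad.
Only numpy, scipy, OpenCV 4.12 (cv2) and the standard library are available. Lean on these libraries where they do the work, as an engineer would, in place of code of your own. Each camera call takes 0.05 s, during which the arm holds its last target. There are 200 camera calls.

TASK

Pack up the calligraphy inks: put the four ink bottles with the red, yellow, green and blue caps into the wooden caddy, each standing upright in the well whose pad has its own colour, set down gently rather than dropped. Leave the bottle of black ink and the low white paint pot with the red lid standing where they are.

Things in the scene. Friction and masses are not known exactly. Their poses are not given: they have to be found in the camera images.
- ink_red: Loose round glass ink bottle, red ink and red screw cap, white paper label, to be packed. 66 mm tall, about 90 g: body 38 mm diameter from the base to 44 mm up (grip here, from above), then a sloping shoulder and a 27 mm cap. Origin: centre of its underside, z up; it is round, so its yaw means nothing. It starts upright on the table (z = 0).
- ink_yellow: Loose round glass ink bottle, yellow ink and yellow screw cap, white paper label, to be packed. 66 mm tall, about 90 g: body 38 mm diameter from the base to 44 mm up (grip here, from above), then a sloping shoulder and a 27 mm cap. Origin: centre of its underside, z up; it is round, so its yaw means nothing. It starts upright on the table (z = 0).
- ink_green: Loose round glass ink bottle, green ink and green screw cap, white paper label, to be packed. 66 mm tall, about 90 g: body 38 mm diameter from the base to 44 mm up (grip here, from above), then a sloping shoulder and a 27 mm cap. Origin: centre of its underside, z up; it is round, so its yaw means nothing. It starts upright on the table (z = 0).
- ink_blue: Loose round glass ink bottle, blue ink and blue screw cap, white paper label, to be packed. 66 mm tall, about 90 g: body 38 mm diameter from the base to 44 mm up (grip here, from above), then a sloping shoulder and a 27 mm cap. Origin: centre of its underside, z up; it is round, so its yaw means nothing. It starts upright on the table (z = 0).
- ink_black: Loose ink bottle of the same shape and size (66 mm tall, 38 mm diameter) with black ink and black cap. It has no place in the caddy and stays where it is. Origin: centre of its underside, z up.
- paint_pot: Loose low white plastic pot of paint with a red lid, 42 mm tall, 48 mm diameter at the lid. Not an ink; stays where it is. Origin: centre of its underside, z up.
- pad_red: Fixed red square pad, 52 x 52 x 3 mm, on the floor of one well of the ink caddy: the place of the red ink bottle. Origin: centre of its underside, 5 mm above the table; z up. Bottles stand on its top, 3 mm higher. Which well has which colour varies. The fixed wooden caddy is one row of four square wells, 58 mm wide inside, 64 mm apart along the pads' y axis.
- pad_yellow: Fixed yellow square pad, 52 x 52 x 3 mm, on the floor of one well of the ink caddy: the place of the yellow ink bottle. Origin: centre of its underside, 5 mm above the table; z up. Bottles stand on its top, 3 mm higher. Which well has which colour varies. The caddy measures 70 mm along the pads' x and 262 mm along their y; its walls are 6 mm thick.
- pad_green: Fixed green square pad, 52 x 52 x 3 mm, on the floor of one well of the ink caddy: the place of the green ink bottle. Origin: centre of its underside, 5 mm above the table; z up. Bottles stand on its top, 3 mm higher. Which well has which colour varies. The caddy's walls rise to 24 mm above the table, 19 mm above the pad's origin.
- pad_blue: Fixed blue square pad, 52 x 52 x 3 mm, on the floor of one well of the ink caddy: the place of the blue ink bottle. Origin: centre of its underside, 5 mm above the table; z up. Bottles stand on its top, 3 mm higher. Which well has which colour varies. Closing the fingers along the pads' x (across the row) keeps them clear of bottles in the neighbouring wells.
Things that resemble listed ones, but are neither listed nor needed, are in the scene too. There is more than one size of the ink_yellow; the job needs the largest.

How it is judged (in metres and radians):
At the end, for the whole second after the job is handed in: Each of the four coloured ink bottles stands upright (within 0.1 rad) and at rest on the pad of its own colour, its axis within 13 mm of the pad's centre and its base within 4 mm of the pad's top; the black ink bottle and the paint pot stand upright within 20 mm of where they began (horizontal distance between ink_red and pad_red below 0.013 m and z of ink_red in the frame of pad_red between -0.001 and 0.007 m and angle between each of ink_red, ink_yellow, ink_green, ink_blue, ink_black, paint_pot's own z axis and vertical below 0.1 rad and linear speed of each of ink_red, ink_yellow, ink_green, ink_blue, ink_black, paint_pot below 0.02 m/s and horizontal distance between ink_yellow and pad_yellow below 0.013 m and z of ink_yellow in the frame of pad_yellow between -0.001 and 0.007 m and horizontal distance between ink_green and pad_green below 0.013 m and z of ink_green in the frame of pad_green between -0.001 and 0.007 m and horizontal distance between ink_blue and pad_blue below 0.013 m and z of ink_blue in the frame of pad_blue between -0.001 and 0.007 m and distance of each of ink_black, paint_pot from where it was at the start of the episode below 0.02 m); the robot touches nothing.
It fails at once if the black ink bottle or the paint pot is moved more than 20 mm or tipped over (distance of any of ink_black, paint_pot from where it was at the start of the episode above 0.02 m or angle between any of ink_black, paint_pot's own z axis and vertical above 0.5 rad).
It fails at once if one of the four bottles to be packed is dropped: out of the fingers and moving faster than 0.6 m/s (a fall of about 20 mm) ((contact force between ink_red and the fingers below 0.01 N and linear speed of ink_red above 0.6 m/s) or (contact force between ink_yellow and the fingers below 0.01 N and linear speed of ink_yellow above 0.6 m/s) or (contact force between ink_green and the fingers below 0.01 N and linear speed of ink_green above 0.6 m/s) or (contact force between ink_blue and the fingers below 0.01 N and linear speed of ink_blue above 0.6 m/s)).
It also fails if it takes over 99 s, if anything falls off the work surface, if the arm or the gripper's body presses on something with over 40 N, if the wrist force passes 120 N, or if a joint passes its speed limit or range.

## Working session

There is one attempt and no reset: what is moved stays moved. The work goes in short steps, Python scripts to look and compute and a shell command to move; the robot and the scene stay as the last step left them, time stands still between calls to the robot, and variables do not carry over. Pictures are saved under pics/ and viewed, at most 14 in all, crops included, and the job is handed in when it is done.

```bash
ls; mkdir -p pics
python3 - <<'E'
from plant import manip
import cv2, json
import numpy as np
for n in ("scene","top"):
    c=manip.capture(n); cv2.imwrite(f"pics/{n}0.png",c["frame"]); np.savez(f"pics/{n}0.npz",**c)
    print(n,c["fx"],c["fy"],c["cx"],c["cy"],np.round(c["world_to_cam"],3).tolist())
print(manip.get_state(), manip.grasp_offset)
E
```

```text
pics
scene 489.6668346982061 489.6668346982061 260.9611811269999 199.65852227585847 [[-0.399, 0.917, 0.005, 210.381], [0.678, 0.299, -0.672, -334.956], [-0.618, -0.264, -0.741, 1523.466], [0.0, 0.0, 0.0, 1.0]]
top 496.55301620031753 496.55301620031753 257.5436903387847 197.70973955957993 [[-0.024, -0.999, 0.027, -3.244], [-0.997, 0.022, -0.07, 531.349], [0.069, -0.029, -0.997, 1161.855], [0.0, 0.0, 0.0, 1.0]]
{'clock': 0.1, 'joint_pos': array([-1.31409765e+00,  3.59444279e-01,  1.51135452e+00, -6.49778275e-06,
        1.27251814e+00, -1.15096796e-01]), 'qvel': array([ 2.78341386e-03, -1.23012136e-03, -2.61485552e-03,  7.26472662e-05,
        8.71354019e-04, -4.56961338e-04]), 'joint_efforts': array([ 6.84868664e-04, -5.28653240e+01, -2.79349691e+01, -2.31779186e-04,
        5.02682902e-03, -8.81642876e-06]), 'tool_pos': array([ 217.80305046, -558.38897746,  230.51938991]), 'eef_rot': array([ 9.82770177e-01,  1.84829750e-01, -6.40863393e-05, -8.59762806e-04]), 'contact_force': array([-0.97290778, -0.6877508 , -0.28565997]), 'ft_torque': array([ 0.02097925, -0.01483323, -0.0163145 ]), 'gripper_force': 0.0, 'grip_width': 85.31822016359344} 18.700000000000003
```

View pics/scene0.png

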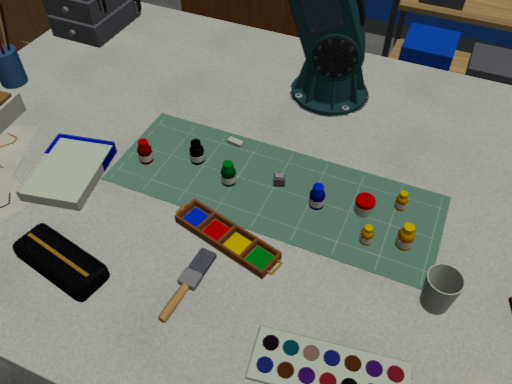

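View pics/top0.png

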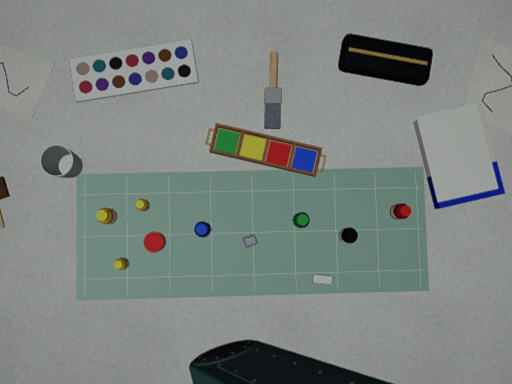

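The scene view shows the red, black, green and blue bottles, the pot at (365,203), and three yellows, the largest at (406,236). The caddy runs from (195,216) to (262,260). In the top view the pads are green (227,142), yellow (253,150), red (279,154) and blue (305,158). The big yellow is at (105,215), and the small ones are at (142,204) and (120,264). Next I'll measure blobs in both views.

```bash
cat > h.py <<'E'
import numpy as np, cv2
R={'red':[(0,8),(172,179)],'yellow':[(18,32)],'green':[(50,72)],'blue':[(110,128)]}
def mask(f,col,smin=150,vmin=60):
    h=cv2.cvtColor(f,cv2.COLOR_BGR2HSV); m=0
    for a,b in R[col]: m=m|cv2.inRange(h,(a,smin,vmin),(b,255,255))
    return m
def blobs(f,col,amin=15,**k):
    n,l,s,c=cv2.connectedComponentsWithStats(mask(f,col,**k))
    return [(c[i],s[i]) for i in range(1,n) if s[i][4]>=amin]
def ray(c,uv):
    M=c['world_to_cam'];Rm=M[:3,:3];o=-Rm.T@M[:3,3]
    d=Rm.T@np.array([(uv[0]-c['cx'])/c['fx'],(uv[1]-c['cy'])/c['fy'],1]);return o,d/np.linalg.norm(d)
def plane(c,uv,z):
    o,d=ray(c,uv);return o+d*(z-o[2])/d[2]
def tri(r1,r2):
    (o1,d1),(o2,d2)=r1,r2
    t=np.linalg.lstsq(np.c_[d1,-d2],o2-o1,rcond=None)[0]
    p,q=o1+t[0]*d1,o2+t[1]*d2
    return (p+q)/2,np.linalg.norm(p-q)
E
python3 - <<'E'
from h import *
for n in("scene","top"):
    c=np.load(f"pics/{n}0.npz");f=c['frame']
    for col in R:
        for p,s in blobs(f,col): 
            if s[4]<1500: print(n,col,np.round(p,1),s)
t=np.load("pics/top0.npz")['frame'];s=np.load("pics/scene0.npz")['frame']
g=lambda f,x,y,w,h:cv2.resize(f[y:y+h,x:x+w],(400,200),interpolation=cv2.INTER_CUBIC)
z=np.vstack([np.hstack([g(t,80,180,100,50),g(t,180,195,140,70)]),np.hstack([g(t,330,190,100,50),g(s,120,130,140,70)]),np.hstack([g(s,300,180,120,60),g(s,170,195,140,70)])])
cv2.imwrite("pics/z.png",z)
E
```

```text
scene red [143.5 145.7] [138 138  13  16 146]
scene red [365.1 200.7] [356 192  20  18 274]
scene red [215.7 229.5] [202 219  28  22 334]
scene red [395.3 373.7] [388 366  16  16 197]
scene red [327.3 378.8] [320 373  16  11 144]
scene yellow [402.4 197.5] [397 190  12  15 132]
scene yellow [181.2 207.6] [176 203  12  10  18]
scene yellow [406.8 233. ] [398 222  17  22 275]
scene yellow [367.1 231.8] [361 224  12  16 150]
scene yellow [ 58.2 254.6] [ 27 233  62  44 329]
scene yellow [236.8 243. ] [222 232  30  24 391]
scene yellow [402.  248.6] [396 245  13   6  21]
scene yellow [274.2 267.5] [266 260  16  15  36]
scene green [228.2 165.3] [223 160  11  13  94]
scene green [259.2 257.3] [245 246  29  24 360]
scene blue [429.5  54.9] [425  52   9   7  19]
scene blue [421.1  59.5] [417  55   9   9  21]
scene blue [440.8  61.8] [437  57  10  10  24]
scene blue [ 88.1 146.5] [ 45 134  71  36 360]
scene blue [317.9 190.9] [311 183  14  17 178]
scene blue [195.3 216.5] [183 207  25  20 267]
scene blue [331.3 357.6] [324 351  16  15 175]
scene blue [264.3 364.5] [257 357  16  16 182]
top red [131.6  60.1] [126  55  12  11 101]
top red [85.1 86.6] [ 80  82  12  11 101]
top red [278.1 153.1] [266 141  25  26 469]
top red [402.6 210.8] [395 204  16  14 168]
top red [153.8 241.7] [144 232  21  20 324]
top yellow [252.3 147.3] [240 135  25  26 478]
top yellow [141.5 204.6] [136 199  12  12 106]
top yellow [104.8 215.5] [ 97 209  17  15 195]
top yellow [120.2 263.7] [114 259  13  11 105]
top green [226.6 141.3] [215 130  24  24 408]
top green [301.8 219.5] [296 214  13  12 126]
top blue [180.7  52.2] [175  47  12  11  99]
top blue [134.8  78.6] [129  74  12  10  96]
top blue [303.9 159.2] [292 147  25  25 439]
top blue [469.2 192.2] [428 162  77  46 581]
top blue [201.6 229.1] [195 222  14  15 165]
```

View pics/z.png

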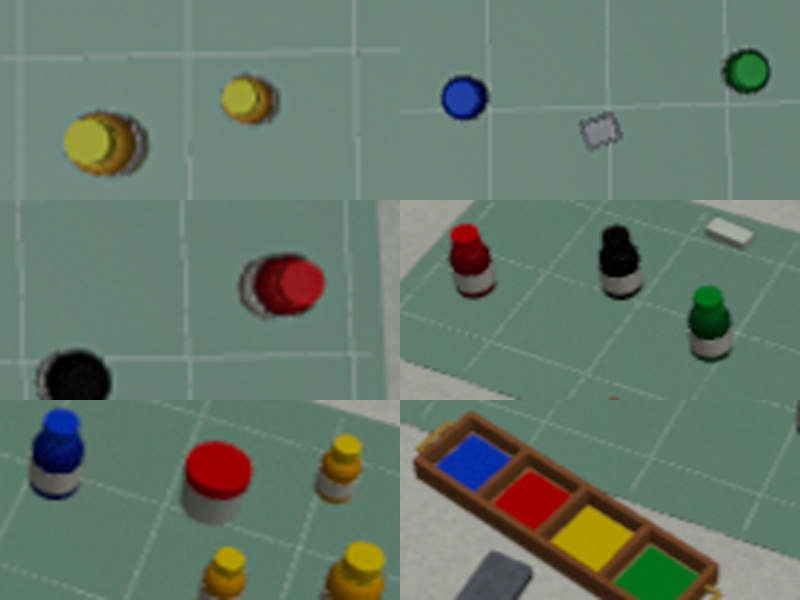

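The zoomed crops show the brighter cap-top discs clearly. In top-view pixels they are yellow (102.5,215.5), red (405,210.5), blue (202,229) and green (301.5,219.5). In the scene view they are red (143,141), green (228,163), blue (318,185.5) and yellow (409.5,225). I'll triangulate those and the pads.

Run:
```python
from h import *
T=np.load("pics/top0.npz");S=np.load("pics/scene0.npz")
caps={'red':((405.2,210.5),(143.1,141.2)),'yellow':((102.5,215.5),(409.5,224.7)),'green':((301.5,219.5),(227.8,162.9)),'blue':((202,229.3),(318.3,185.4))}
for k,(a,b) in caps.items():
    p,e=tri(ray(T,a),ray(S,b)); print('cap',k,np.round(p),round(e,1),'plane66 T',np.round(plane(T,a,66)[:2],1),'S',np.round(plane(S,b,66)[:2],1))
pads={'red':((278.1,153.1),(215.7,229.5)),'yellow':((252.3,147.3),(236.8,243)),'green':((226.6,141.3),(259.2,257.3)),'blue':((303.9,159.2),(195.3,216.5))}
P={}
for k,(a,b) in pads.items():
    p,e=tri(ray(T,a),ray(S,b)); P[k]=plane(T,a,8); print('pad',k,np.round(p),round(e,1),'T',np.round(P[k][:2],1),'S',np.round(plane(S,b,8)[:2],1))
d=(P['green']-P['blue']);print(np.linalg.norm(d)/3,np.degrees(np.arctan2(d[1],d[0])))
for n,uv in dict(black=(349,235),pot=(154,241.5),y2=(141,204),y3=(120,264)).items(): print(n,np.round(plane(T,uv,55)[:2]))
```

```text
cap red [ 490. -351.   65.] 3.9 plane66 T [ 490.9 -352.5] S [ 490.6 -348.1]
cap yellow [495. 339.  69.] 5.3 plane66 T [495.3 336.8] S [490.9 341.2]
cap green [ 476. -113.   66.] 0.7 plane66 T [ 475.8 -113.1] S [ 475.2 -112.6]
cap blue [458. 115.  65.] 4.2 plane66 T [458.9 113.4] S [458.  117.5]
pad red [638. -67.  12.] 1.0 T [638.8 -68.1] S [635.2 -68.5]
pad yellow [653.  -6.  11.] 0.7 T [654.2  -6. ] S [651.   -6.5]
pad green [669.  56.  11.] 1.6 T [670.   55.6] S [666.9  56.2]
pad blue [ 622. -129.   12.] 0.4 T [ 622.7 -130.1] S [ 619.4 -131.2]
63.89388565906984 75.72696447765824
black [ 438. -223.]
pot [434. 224.]
y2 [520. 252.]
y3 [385. 301.]
```

Cap heights of 65–69 mm against 66, a pad pitch of 63.9 mm against 64 and pad tops at 11–12 mm (8 expected) all agree within error. The caddy's row lies at 75.7°, so I need a single turn of +54.4° about z for every grasp. I'll start with red, at (490,-351), going to the pad at (638,-68).

```bash
python3 -m creep '[{"jaw":1,"translation":[3.4,2.6,-1.5],"delta_rot":[0,0,6.8]},{"jaw":1,"translation":[3.4,2.6,-1.5],"delta_rot":[0,0,6.8]},{"jaw":1,"translation":[3.4,2.6,-1.5],"delta_rot":[0,0,6.8]},{"jaw":1,"translation":[3.4,2.6,-1.5],"delta_rot":[0,0,6.8]},{"jaw":1,"translation":[3.4,2.6,-1.5],"delta_rot":[0,0,6.8]},{"jaw":1,"translation":[3.4,2.6,-1.5],"delta_rot":[0,0,6.8]},{"jaw":1,"translation":[3.4,2.6,-1.5],"delta_rot":[0,0,6.8]},{"jaw":1,"translation":[3.4,2.6,-1.5],"delta_rot":[0,0,6.8]}]'
python3 -m creep '[{"jaw":1,"translation":[0,0,0],"delta_rot":[0,0,0]},{"jaw":1,"translation":[0,0,0],"delta_rot":[0,0,0]}]'
```

```text
clock: 0.77
tool_pos: [468.9, -366.3, 120.1]
eef_rot: [0.788, 0.616, -0.0, -0.0]
contact_force: [1.0, -1.1, -0.3]
grip_width: 85.2
gripper_force: 0.0
clock: 0.93
tool_pos: [468.6, -365.6, 119.7]
eef_rot: [0.789, 0.615, -0.0, -0.001]
contact_force: [-0.7, -0.7, -0.1]
grip_width: 85.3
gripper_force: 0.0
```

```bash
python3 -m creep '[{"jaw":1,"translation":[1.1,0.7,0],"delta_rot":[0,0,0]},{"jaw":1,"translation":[1.05,0.75,0],"delta_rot":[0,0,0]},{"jaw":1,"translation":[0,0,-2],"delta_rot":[0,0,0]},{"jaw":1,"translation":[0,0,-2],"delta_rot":[0,0,0]},{"jaw":1,"translation":[0,0,-2],"delta_rot":[0,0,0]},{"jaw":1,"translation":[0,0,-2],"delta_rot":[0,0,0]},{"jaw":1,"translation":[0,0,-1.5],"delta_rot":[0,0,0]},{"jaw":1,"translation":[0,0,-1],"delta_rot":[0,0,0]}]'
python3 - <<'E'
from h import *
from plant import manip
c=manip.capture("wrist");cv2.imwrite("pics/w1.png",c["frame"])
E
```

```text
clock: 1.6
tool_pos: [488.9, -353.7, 15.0]
eef_rot: [0.79, 0.613, -0.0, -0.0]
contact_force: [-0.0, -0.1, 0.2]
grip_width: 85.9
gripper_force: 0.0
```

View pics/w1.png

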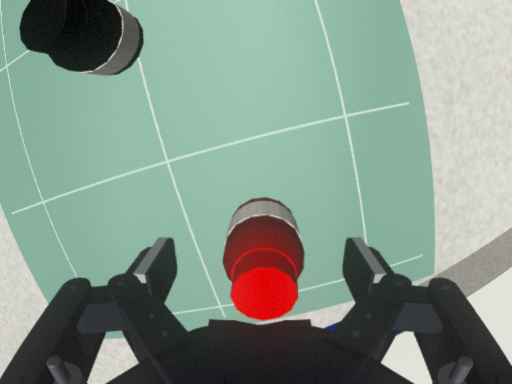

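The wrist picture shows the red bottle at (264,250), midway between the fingertips at (165,250) and (355,250). Closing now.

```bash
python3 -m creep '[{"jaw":-1,"translation":[0,0,0],"delta_rot":[0,0,0]},{"jaw":-1,"translation":[0,0,0],"delta_rot":[0,0,0]},{"jaw":-1,"translation":[0,0,0],"delta_rot":[0,0,0]},{"jaw":-1,"translation":[0,0,0],"delta_rot":[0,0,0]},{"jaw":-1,"translation":[0,0,0],"delta_rot":[0,0,0]},{"jaw":-1,"translation":[0,0,0],"delta_rot":[0,0,0]},{"jaw":-1,"translation":[0,0,0],"delta_rot":[0,0,0]},{"jaw":-1,"translation":[0,0,0],"delta_rot":[0,0,0]}]'
python3 -m creep '[{"jaw":-1,"translation":[0,0,0],"delta_rot":[0,0,0]},{"jaw":-1,"translation":[0,0,0],"delta_rot":[0,0,0]},{"jaw":-1,"translation":[0,0,1],"delta_rot":[0,0,0]},{"jaw":-1,"translation":[0,0,2],"delta_rot":[0,0,0]},{"jaw":-1,"translation":[0,0,2],"delta_rot":[0,0,0]},{"jaw":-1,"translation":[0,0,2],"delta_rot":[0,0,0]},{"jaw":-1,"translation":[0,0,2],"delta_rot":[0,0,0]},{"jaw":-1,"translation":[0,0,0],"delta_rot":[0,0,0]}]'
python3 - <<'E'
from h import *
from plant import manip
c=manip.capture("wrist");cv2.imwrite("pics/w2.png",c["frame"])
E
```

```text
clock: 2.32
tool_pos: [490.2, -354.2, 17.5]
eef_rot: [0.79, 0.614, 0.0, 0.001]
contact_force: [0.1, -0.4, 4.7]
grip_width: 36.5
gripper_force: 59.7
clock: 2.98
tool_pos: [491.6, -355.3, 110.9]
eef_rot: [0.79, 0.614, 0.001, 0.004]
contact_force: [0.6, -0.8, -0.4]
grip_width: 36.5
gripper_force: 60.1
```

View pics/w2.png

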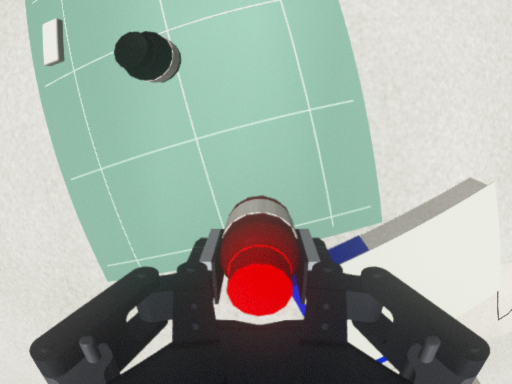

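Red is held (width 36.5 mm, 60 N), upright and lifted with its base about 93 mm up. Carrying it to the red pad.

```bash
python3 -m creep '[{"jaw":-1,"translation":[1.3,2.6,0],"delta_rot":[0,0,0]},{"jaw":-1,"translation":[1.3,2.6,0],"delta_rot":[0,0,0]},{"jaw":-1,"translation":[1.3,2.6,0],"delta_rot":[0,0,0]},{"jaw":-1,"translation":[1.3,2.6,0],"delta_rot":[0,0,0]},{"jaw":-1,"translation":[1.3,2.6,0],"delta_rot":[0,0,0]},{"jaw":-1,"translation":[1.3,2.6,0],"delta_rot":[0,0,0]},{"jaw":-1,"translation":[1.3,2.6,0],"delta_rot":[0,0,0]},{"jaw":-1,"translation":[1.3,2.6,0],"delta_rot":[0,0,0]}]'
python3 -m creep '[{"jaw":-1,"translation":[1.4,2.6,0],"delta_rot":[0,0,0]},{"jaw":-1,"translation":[1.4,2.6,0],"delta_rot":[0,0,0]},{"jaw":-1,"translation":[1.4,2.5,0],"delta_rot":[0,0,0]},{"jaw":-1,"translation":[0,0,0],"delta_rot":[0,0,0]},{"jaw":-1,"translation":[0,0,0],"delta_rot":[0,0,0]},{"jaw":-1,"translation":[0,0,0],"delta_rot":[0,0,0]}]'
```

```text
clock: 3.7
tool_pos: [592.9, -143.7, 105.0]
eef_rot: [0.79, 0.614, -0.001, -0.001]
contact_force: [0.4, 0.5, -1.2]
grip_width: 36.3
gripper_force: 60.1
clock: 4.2
tool_pos: [634.3, -68.3, 105.1]
eef_rot: [0.789, 0.614, -0.001, -0.001]
contact_force: [-0.3, -0.0, -1.1]
grip_width: 36.2
gripper_force: 60.1
```

```bash
python3 -m creep '[{"jaw":-1,"translation":[0.3,-0.2,-2],"delta_rot":[0,0,0]},{"jaw":-1,"translation":[0,0,-2],"delta_rot":[0,0,0]},{"jaw":-1,"translation":[0,0,-2],"delta_rot":[0,0,0]},{"jaw":-1,"translation":[0,0,-1],"delta_rot":[0,0,0]},{"jaw":-1,"translation":[0,0,-0.3],"delta_rot":[0,0,0]},{"jaw":-1,"translation":[0,0,-0.2],"delta_rot":[0,0,0]},{"jaw":-1,"translation":[0,0,0],"delta_rot":[0,0,0]},{"jaw":-1,"translation":[0,0,0],"delta_rot":[0,0,0]}]'
python3 -m creep '[{"jaw":-1,"translation":[0,0,-0.1],"delta_rot":[0,0,0]},{"jaw":-1,"translation":[0,0,-0.1],"delta_rot":[0,0,0]},{"jaw":-1,"translation":[0,0,0],"delta_rot":[0,0,0]},{"jaw":-1,"translation":[0,0,0],"delta_rot":[0,0,0]}]'
python3 - <<'E'
from h import *
from plant import manip
c=manip.capture("wrist");a=c["frame"]
cv2.imwrite("pics/w3.png",a)
E
```

```text
clock: 4.87
tool_pos: [639.1, -70.8, 32.0]
eef_rot: [0.79, 0.614, 0.0, 0.001]
contact_force: [-0.6, -0.2, -2.0]
grip_width: 36.2
gripper_force: 60.2
clock: 5.2
tool_pos: [638.5, -70.3, 29.3]
eef_rot: [0.79, 0.614, 0.0, 0.0]
contact_force: [-0.3, 1.1, -1.3]
grip_width: 36.7
gripper_force: 60.2
```

View pics/w3.png

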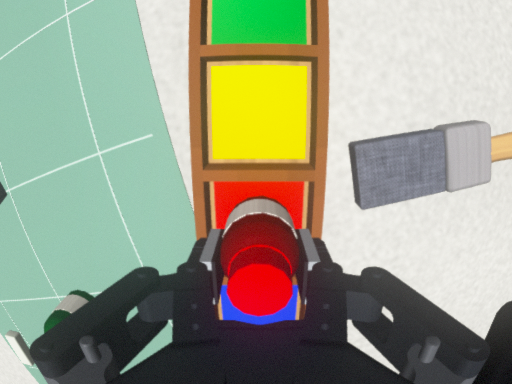

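The red bottle at (260,250) is centred across the red well, with no contact force yet. Lowering it gently.

```bash
python3 -m creep '[{"jaw":-1,"translation":[0,0,-0.1],"delta_rot":[0,0,0]},{"jaw":-1,"translation":[0,0,-0.1],"delta_rot":[0,0,0]},{"jaw":-1,"translation":[0,0,-0.1],"delta_rot":[0,0,0]},{"jaw":-1,"translation":[0,0,0],"delta_rot":[0,0,0]},{"jaw":-1,"translation":[0,0,0],"delta_rot":[0,0,0]}]'
python3 -m creep '[{"jaw":-1,"translation":[0,0,-0.1],"delta_rot":[0,0,0]},{"jaw":-1,"translation":[0,0,0],"delta_rot":[0,0,0]},{"jaw":-1,"translation":[0,0,0],"delta_rot":[0,0,0]}]'
```

```text
clock: 5.67
tool_pos: [638.2, -70.3, 25.9]
eef_rot: [0.79, 0.614, -0.0, -0.0]
contact_force: [0.1, 0.3, -0.9]
grip_width: 36.7
gripper_force: 60.2
clock: 5.92
tool_pos: [638.4, -70.3, 25.6]
eef_rot: [0.79, 0.614, 0.0, 0.0]
contact_force: [-2.1, 0.6, 4.5]
grip_width: 36.1
gripper_force: 60.8
```

Contact came at TCP 25.6 mm as predicted, so the bottle is on the pad. Opening.

```bash
python3 -m creep '[{"jaw":0.3,"translation":[0,0,0],"delta_rot":[0,0,0]},{"jaw":0.6,"translation":[0,0,0],"delta_rot":[0,0,0]},{"jaw":1,"translation":[0,0,0],"delta_rot":[0,0,0]},{"jaw":1,"translation":[0,0,0],"delta_rot":[0,0,0]},{"jaw":1,"translation":[0,0,0],"delta_rot":[0,0,0]},{"jaw":1,"translation":[0,0,0],"delta_rot":[0,0,0]},{"jaw":1,"translation":[0,0,0],"delta_rot":[0,0,0]}]'
python3 -m creep '[{"jaw":1,"translation":[0,0,1],"delta_rot":[0,0,0]},{"jaw":1,"translation":[0,0,2.5],"delta_rot":[0,0,0]},{"jaw":1,"translation":[0,0,3],"delta_rot":[0,0,0]},{"jaw":1,"translation":[0,0,3],"delta_rot":[0,0,0]},{"jaw":1,"translation":[0,0,0],"delta_rot":[0,0,0]},{"jaw":1,"translation":[0,0,0],"delta_rot":[0,0,0]}]'
python3 - <<'E'
from h import *
from plant import manip
c=manip.capture("wrist");a=c["frame"]
cv2.imwrite("pics/w4.png",a)
E
```

```text
clock: 6.5
tool_pos: [638.3, -70.4, 25.0]
eef_rot: [0.79, 0.614, -0.0, -0.0]
contact_force: [0.0, -0.7, 0.6]
grip_width: 85.5
gripper_force: 0.0
clock: 7.0
tool_pos: [640.3, -70.8, 123.1]
eef_rot: [0.79, 0.614, 0.002, 0.002]
contact_force: [-1.0, 0.3, 0.3]
grip_width: 85.5
gripper_force: 0.0
```

View pics/w4.png

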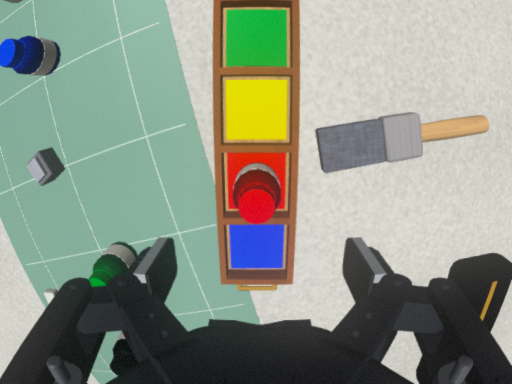

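The red bottle stands upright in its well, base near (257,185), and the fingers are clear. Next is green, at (476,-113).

```bash
python3 -m creep '[{"jaw":1,"translation":[-2.7,-0.7,0],"delta_rot":[0,0,0]},{"jaw":1,"translation":[-2.7,-0.7,0],"delta_rot":[0,0,0]},{"jaw":1,"translation":[-2.7,-0.7,0],"delta_rot":[0,0,0]},{"jaw":1,"translation":[-2.7,-0.7,0],"delta_rot":[0,0,0]},{"jaw":1,"translation":[-2.7,-0.7,0],"delta_rot":[0,0,0]},{"jaw":1,"translation":[-2.7,-0.7,0],"delta_rot":[0,0,0]},{"jaw":1,"translation":[0,0,0],"delta_rot":[0,0,0]},{"jaw":1,"translation":[0,0,0],"delta_rot":[0,0,0]}]'
```

```text
clock: 7.72
tool_pos: [473.9, -112.0, 119.0]
eef_rot: [0.79, 0.613, -0.001, -0.002]
contact_force: [0.8, 0.0, -0.9]
grip_width: 85.3
gripper_force: 0.0
```

```bash
python3 -m creep '[{"jaw":1,"translation":[0.2,0,-2],"delta_rot":[0,0,0]},{"jaw":1,"translation":[0,0,-2],"delta_rot":[0,0,0]},{"jaw":1,"translation":[0,0,-2],"delta_rot":[0,0,0]},{"jaw":1,"translation":[0,0,-2],"delta_rot":[0,0,0]},{"jaw":1,"translation":[0,0,-1.5],"delta_rot":[0,0,0]},{"jaw":1,"translation":[0,0,-1],"delta_rot":[0,0,0]},{"jaw":1,"translation":[0,0,0],"delta_rot":[0,0,0]},{"jaw":1,"translation":[0,0,0],"delta_rot":[0,0,0]}]'
python3 -m creep '[{"jaw":-1,"translation":[0,0,0],"delta_rot":[0,0,0]},{"jaw":-1,"translation":[0,0,0],"delta_rot":[0,0,0]},{"jaw":-1,"translation":[0,0,0],"delta_rot":[0,0,0]},{"jaw":-1,"translation":[0,0,0],"delta_rot":[0,0,0]},{"jaw":-1,"translation":[0,0,0],"delta_rot":[0,0,0]},{"jaw":-1,"translation":[0,0,0],"delta_rot":[0,0,0]},{"jaw":-1,"translation":[0,0,0],"delta_rot":[0,0,0]},{"jaw":-1,"translation":[0,0,0],"delta_rot":[0,0,0]}]'
```

```text
clock: 8.38
tool_pos: [478.6, -112.2, 14.5]
eef_rot: [0.79, 0.614, -0.0, -0.001]
contact_force: [-0.4, -0.5, 0.4]
grip_width: 85.4
gripper_force: 0.0
clock: 9.05
tool_pos: [478.9, -112.6, 16.0]
eef_rot: [0.79, 0.614, 0.0, 0.001]
contact_force: [-1.4, 0.8, 7.9]
grip_width: 36.5
gripper_force: 59.3
```

```bash
python3 -m creep '[{"jaw":-1,"translation":[0,0,1],"delta_rot":[0,0,0]},{"jaw":-1,"translation":[0,0,2],"delta_rot":[0,0,0]},{"jaw":-1,"translation":[0,0,2.5],"delta_rot":[0,0,0]},{"jaw":-1,"translation":[0,0,2.5],"delta_rot":[0,0,0]},{"jaw":-1,"translation":[0,0,2],"delta_rot":[0,0,0]},{"jaw":-1,"translation":[2,1.8,0],"delta_rot":[0,0,0]},{"jaw":-1,"translation":[2.4,2.1,0],"delta_rot":[0,0,0]},{"jaw":-1,"translation":[2.4,2.1,0],"delta_rot":[0,0,0]}]'
python3 -m creep '[{"jaw":-1,"translation":[2.4,2.1,0],"delta_rot":[0,0,0]},{"jaw":-1,"translation":[2.4,2.1,0],"delta_rot":[0,0,0]},{"jaw":-1,"translation":[2.4,2.1,0],"delta_rot":[0,0,0]},{"jaw":-1,"translation":[2.4,2.1,0],"delta_rot":[0,0,0]},{"jaw":-1,"translation":[2.4,2.1,0],"delta_rot":[0,0,0]},{"jaw":-1,"translation":[0,0,0],"delta_rot":[0,0,0]},{"jaw":-1,"translation":[0,0,0],"delta_rot":[0,0,0]}]'
```

```text
clock: 9.72
tool_pos: [547.0, -52.1, 116.7]
eef_rot: [0.79, 0.613, 0.0, 0.001]
contact_force: [-0.1, -0.2, -1.6]
grip_width: 36.4
gripper_force: 60.2
clock: 10.3
tool_pos: [667.2, 53.8, 115.5]
eef_rot: [0.789, 0.614, 0.0, 0.0]
contact_force: [-0.4, -0.3, -1.2]
grip_width: 36.1
gripper_force: 60.3
```

```bash
python3 -m creep '[{"jaw":-1,"translation":[0,0.2,-2],"delta_rot":[0,0,0]},{"jaw":-1,"translation":[0,0,-2.5],"delta_rot":[0,0,0]},{"jaw":-1,"translation":[0,0,-2],"delta_rot":[0,0,0]},{"jaw":-1,"translation":[0,0,-1.5],"delta_rot":[0,0,0]},{"jaw":-1,"translation":[0,0,-0.4],"delta_rot":[0,0,0]},{"jaw":-1,"translation":[0,0,-0.2],"delta_rot":[0,0,0]},{"jaw":-1,"translation":[0,0,0],"delta_rot":[0,0,0]},{"jaw":-1,"translation":[0,0,0],"delta_rot":[0,0,0]}]'
python3 -m creep '[{"jaw":-1,"translation":[0,0,-0.1],"delta_rot":[0,0,0]},{"jaw":-1,"translation":[0,0,-0.1],"delta_rot":[0,0,0]},{"jaw":-1,"translation":[0,0,0],"delta_rot":[0,0,0]},{"jaw":-1,"translation":[0,0,0],"delta_rot":[0,0,0]}]'
```

```text
clock: 10.97
tool_pos: [666.9, 54.2, 30.3]
eef_rot: [0.79, 0.613, 0.001, 0.0]
contact_force: [1.1, -0.1, -1.8]
grip_width: 36.3
gripper_force: 60.4
clock: 11.3
tool_pos: [666.5, 54.6, 27.4]
eef_rot: [0.79, 0.614, 0.0, 0.0]
contact_force: [-0.1, 0.0, -1.8]
grip_width: 36.4
gripper_force: 60.4
```

```bash
python3 -m creep '[{"jaw":-1,"translation":[0.2,0.1,-0.1],"delta_rot":[0,0,0]},{"jaw":-1,"translation":[0,0,-0.1],"delta_rot":[0,0,0]},{"jaw":-1,"translation":[0,0,0],"delta_rot":[0,0,0]},{"jaw":-1,"translation":[0,0,0],"delta_rot":[0,0,0]}]'
python3 -m creep '[{"jaw":-1,"translation":[0,0,-0.1],"delta_rot":[0,0,0]},{"jaw":-1,"translation":[0,0,0],"delta_rot":[0,0,0]},{"jaw":-1,"translation":[0,0,0],"delta_rot":[0,0,0]}]'
```

```text
clock: 11.63
tool_pos: [668.3, 55.6, 24.8]
eef_rot: [0.79, 0.614, -0.0, -0.0]
contact_force: [-0.2, 0.3, -1.2]
grip_width: 36.4
gripper_force: 60.4
clock: 11.88
tool_pos: [668.4, 55.6, 24.1]
eef_rot: [0.79, 0.614, 0.0, -0.0]
contact_force: [-0.2, -0.5, -0.3]
grip_width: 36.1
gripper_force: 60.5
```

Contact is starting at 24.1 mm (24 expected), so one more half millimetre and then release.

```bash
python3 -m creep '[{"jaw":-1,"translation":[0,0,-0.1],"delta_rot":[0,0,0]},{"jaw":-1,"translation":[0,0,0],"delta_rot":[0,0,0]},{"jaw":-1,"translation":[0,0,0],"delta_rot":[0,0,0]}]'
python3 -m creep '[{"jaw":0.3,"translation":[0,0,0],"delta_rot":[0,0,0]},{"jaw":0.6,"translation":[0,0,0],"delta_rot":[0,0,0]},{"jaw":1,"translation":[0,0,0],"delta_rot":[0,0,0]},{"jaw":1,"translation":[0,0,0],"delta_rot":[0,0,0]},{"jaw":1,"translation":[0,0,0],"delta_rot":[0,0,0]},{"jaw":1,"translation":[0,0,0],"delta_rot":[0,0,0]},{"jaw":1,"translation":[0,0,0],"delta_rot":[0,0,0]}]'
python3 -m creep '[{"jaw":1,"translation":[0,0,1],"delta_rot":[0,0,0]},{"jaw":1,"translation":[0,0,2.5],"delta_rot":[0,0,0]},{"jaw":1,"translation":[0,0,3],"delta_rot":[0,0,0]},{"jaw":1,"translation":[0,0,3],"delta_rot":[0,0,0]},{"jaw":1,"translation":[0,0,0],"delta_rot":[0,0,0]},{"jaw":1,"translation":[0,0,0],"delta_rot":[0,0,0]}]'
```

```text
clock: 12.13
tool_pos: [668.4, 55.7, 24.1]
eef_rot: [0.79, 0.614, 0.0, 0.0]
contact_force: [-3.2, 0.6, 8.3]
grip_width: 36.7
gripper_force: 61.3
clock: 12.72
tool_pos: [668.3, 55.6, 22.9]
eef_rot: [0.79, 0.614, -0.0, -0.0]
contact_force: [-0.9, -0.6, -0.2]
grip_width: 85.2
gripper_force: 0.0
clock: 13.22
tool_pos: [670.4, 55.6, 121.2]
eef_rot: [0.79, 0.614, 0.002, 0.002]
contact_force: [-0.7, 0.0, 0.5]
grip_width: 85.6
gripper_force: 0.0
```

Now blue, at (458,115).

```bash
python3 -m creep '[{"jaw":1,"translation":[-3,0.85,0],"delta_rot":[0,0,0]},{"jaw":1,"translation":[-3,0.85,0],"delta_rot":[0,0,0]},{"jaw":1,"translation":[-3,0.85,0],"delta_rot":[0,0,0]},{"jaw":1,"translation":[-3,0.85,0],"delta_rot":[0,0,0]},{"jaw":1,"translation":[-3,0.85,0],"delta_rot":[0,0,0]},{"jaw":1,"translation":[-3,0.85,0],"delta_rot":[0,0,0]},{"jaw":1,"translation":[-3,0.85,0],"delta_rot":[0,0,0]},{"jaw":1,"translation":[0,0,0],"delta_rot":[0,0,0]}]'
python3 -m creep '[{"jaw":1,"translation":[0,0,0],"delta_rot":[0,0,0]}]'
```

```text
clock: 13.88
tool_pos: [448.9, 115.7, 116.2]
eef_rot: [0.789, 0.614, -0.005, -0.003]
contact_force: [-1.5, 0.2, -0.5]
grip_width: 85.3
gripper_force: 0.0
clock: 13.97
tool_pos: [455.2, 115.3, 117.2]
eef_rot: [0.789, 0.614, -0.002, -0.001]
contact_force: [2.3, 0.1, 1.1]
grip_width: 85.7
gripper_force: 0.0
```

Run:
```python
from h import *
from plant import manip
a=manip.capture("wrist")["frame"];b=manip.capture("top")["frame"]
cv2.imwrite("pics/d.png",cv2.resize(np.hstack([a,b]),(800,300),interpolation=cv2.INTER_AREA))
```

```text
(no output)
```

View pics/d.png

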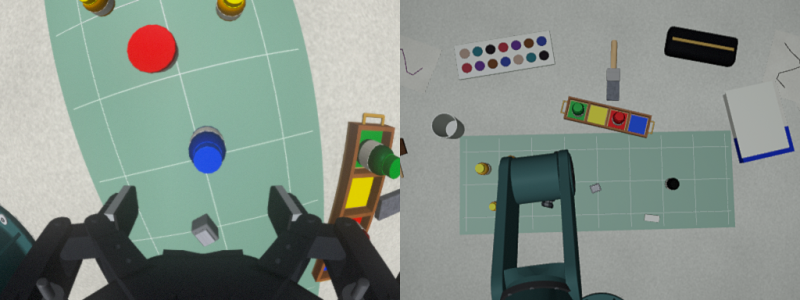

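The composite shows red and green upright in their wells, in the top half at (619,118) and (578,109). In the wrist half, blue is ahead at (207,150), midway between the fingers, with nothing in the way. Descending and gripping.

```bash
python3 -m creep '[{"jaw":1,"translation":[0,0,-2],"delta_rot":[0,0,0]},{"jaw":1,"translation":[0,0,-2],"delta_rot":[0,0,0]},{"jaw":1,"translation":[0,0,-2],"delta_rot":[0,0,0]},{"jaw":1,"translation":[0,0,-2],"delta_rot":[0,0,0]},{"jaw":1,"translation":[0,0,-1.5],"delta_rot":[0,0,0]},{"jaw":1,"translation":[0,0,-0.8],"delta_rot":[0,0,0]},{"jaw":1,"translation":[0,0,0],"delta_rot":[0,0,0]},{"jaw":1,"translation":[0,0,0],"delta_rot":[0,0,0]}]'
python3 -m creep '[{"jaw":-1,"translation":[0,0,0],"delta_rot":[0,0,0]},{"jaw":-1,"translation":[0,0,0],"delta_rot":[0,0,0]},{"jaw":-1,"translation":[0,0,0],"delta_rot":[0,0,0]},{"jaw":-1,"translation":[0,0,0],"delta_rot":[0,0,0]},{"jaw":-1,"translation":[0,0,0],"delta_rot":[0,0,0]},{"jaw":-1,"translation":[0,0,0],"delta_rot":[0,0,0]},{"jaw":-1,"translation":[0,0,0],"delta_rot":[0,0,0]},{"jaw":-1,"translation":[0,0,0],"delta_rot":[0,0,0]}]'
```

```text
clock: 14.73
tool_pos: [459.0, 114.9, 14.8]
eef_rot: [0.79, 0.613, -0.0, -0.0]
contact_force: [-0.4, -0.6, 0.7]
grip_width: 85.2
gripper_force: 0.0
clock: 15.4
tool_pos: [458.9, 115.2, 16.0]
eef_rot: [0.79, 0.614, 0.001, 0.0]
contact_force: [-0.4, -0.7, 8.3]
grip_width: 36.5
gripper_force: 59.2
```

```bash
python3 -m creep '[{"jaw":-1,"translation":[0,0,1],"delta_rot":[0,0,0]},{"jaw":-1,"translation":[0,0,2],"delta_rot":[0,0,0]},{"jaw":-1,"translation":[0,0,2.5],"delta_rot":[0,0,0]},{"jaw":-1,"translation":[0,0,2.5],"delta_rot":[0,0,0]},{"jaw":-1,"translation":[0,0,2],"delta_rot":[0,0,0]},{"jaw":-1,"translation":[1.5,-2.3,0],"delta_rot":[0,0,0]},{"jaw":-1,"translation":[1.8,-2.7,0],"delta_rot":[0,0,0]},{"jaw":-1,"translation":[1.8,-2.7,0],"delta_rot":[0,0,0]}]'
python3 -m creep '[{"jaw":-1,"translation":[1.8,-2.7,0],"delta_rot":[0,0,0]},{"jaw":-1,"translation":[1.8,-2.7,0],"delta_rot":[0,0,0]},{"jaw":-1,"translation":[1.8,-2.7,0],"delta_rot":[0,0,0]},{"jaw":-1,"translation":[1.9,-2.9,0],"delta_rot":[0,0,0]},{"jaw":-1,"translation":[1.9,-2.9,0],"delta_rot":[0,0,0]},{"jaw":-1,"translation":[1.9,-2.9,0],"delta_rot":[0,0,0]},{"jaw":-1,"translation":[0,0,0],"delta_rot":[0,0,0]},{"jaw":-1,"translation":[0,0,0],"delta_rot":[0,0,0]}]'
```

```text
clock: 16.07
tool_pos: [509.8, 37.7, 116.1]
eef_rot: [0.789, 0.614, 0.001, 0.0]
contact_force: [-0.2, 0.3, -2.4]
grip_width: 36.5
gripper_force: 60.1
clock: 16.73
tool_pos: [621.2, -131.7, 115.0]
eef_rot: [0.79, 0.613, 0.0, 0.0]
contact_force: [0.2, 0.1, -1.5]
grip_width: 36.4
gripper_force: 60.3
```

```bash
python3 -m creep '[{"jaw":-1,"translation":[0.1,0.1,-2],"delta_rot":[0,0,0]},{"jaw":-1,"translation":[0,0,-2.5],"delta_rot":[0,0,0]},{"jaw":-1,"translation":[0,0,-2],"delta_rot":[0,0,0]},{"jaw":-1,"translation":[0,0,-1.5],"delta_rot":[0,0,0]},{"jaw":-1,"translation":[0,0,-0.5],"delta_rot":[0,0,0]},{"jaw":-1,"translation":[0,0,-0.2],"delta_rot":[0,0,0]},{"jaw":-1,"translation":[0,0,-0.1],"delta_rot":[0,0,0]},{"jaw":-1,"translation":[0,0,0],"delta_rot":[0,0,0]}]'
python3 -m creep '[{"jaw":-1,"translation":[0,0,-0.1],"delta_rot":[0,0,0]},{"jaw":-1,"translation":[0,0,0],"delta_rot":[0,0,0]},{"jaw":-1,"translation":[0,0,0],"delta_rot":[0,0,0]},{"jaw":-1,"translation":[0,0,0],"delta_rot":[0,0,0]}]'
```

```text
clock: 17.4
tool_pos: [621.8, -128.6, 27.9]
eef_rot: [0.789, 0.614, 0.0, 0.0]
contact_force: [0.1, 0.0, -0.5]
grip_width: 36.3
gripper_force: 60.4
clock: 17.73
tool_pos: [621.6, -129.0, 26.5]
eef_rot: [0.79, 0.614, 0.0, 0.0]
contact_force: [0.9, -0.5, -0.9]
grip_width: 36.3
gripper_force: 60.4
```

```bash
python3 -m creep '[{"jaw":-1,"translation":[0,-0.1,-0.1],"delta_rot":[0,0,0]},{"jaw":-1,"translation":[0,0,-0.1],"delta_rot":[0,0,0]},{"jaw":-1,"translation":[0,0,0],"delta_rot":[0,0,0]},{"jaw":-1,"translation":[0,0,0],"delta_rot":[0,0,0]}]'
python3 -m creep '[{"jaw":-1,"translation":[0,0,-0.1],"delta_rot":[0,0,0]},{"jaw":-1,"translation":[0,0,0],"delta_rot":[0,0,0]},{"jaw":-1,"translation":[0,0,0],"delta_rot":[0,0,0]}]'
```

```text
clock: 18.07
tool_pos: [621.5, -130.1, 24.1]
eef_rot: [0.79, 0.614, 0.0, 0.0]
contact_force: [-1.1, -0.5, 0.7]
grip_width: 36.6
gripper_force: 60.6
clock: 18.32
tool_pos: [621.5, -130.1, 24.0]
eef_rot: [0.79, 0.614, 0.0, 0.0]
contact_force: [-2.4, -0.8, 7.4]
grip_width: 36.6
gripper_force: 61.4
```

Blue is seated at 24.0 mm, in contact. Releasing, then going to the large yellow at (494,338).

```bash
python3 -m creep '[{"jaw":0.3,"translation":[0,0,0],"delta_rot":[0,0,0]},{"jaw":0.6,"translation":[0,0,0],"delta_rot":[0,0,0]},{"jaw":1,"translation":[0,0,0],"delta_rot":[0,0,0]},{"jaw":1,"translation":[0,0,0],"delta_rot":[0,0,0]},{"jaw":1,"translation":[0,0,0],"delta_rot":[0,0,0]},{"jaw":1,"translation":[0,0,0],"delta_rot":[0,0,0]},{"jaw":1,"translation":[0,0,0],"delta_rot":[0,0,0]}]'
python3 -m creep '[{"jaw":1,"translation":[0,0,1],"delta_rot":[0,0,0]},{"jaw":1,"translation":[0,0,2.5],"delta_rot":[0,0,0]},{"jaw":1,"translation":[0,0,3],"delta_rot":[0,0,0]},{"jaw":1,"translation":[0,0,3],"delta_rot":[0,0,0]},{"jaw":1,"translation":[-0.8,2.9,0],"delta_rot":[0,0,0]},{"jaw":1,"translation":[-0.8,2.9,0],"delta_rot":[0,0,0]},{"jaw":1,"translation":[-0.8,2.9,0],"delta_rot":[0,0,0]},{"jaw":1,"translation":[-0.8,2.9,0],"delta_rot":[0,0,0]}]'
python3 -m creep '[{"jaw":1,"translation":[-0.8,2.9,0],"delta_rot":[0,0,0]},{"jaw":1,"translation":[-0.8,2.9,0],"delta_rot":[0,0,0]},{"jaw":1,"translation":[-0.8,2.9,0],"delta_rot":[0,0,0]},{"jaw":1,"translation":[-0.8,2.9,0],"delta_rot":[0,0,0]},{"jaw":1,"translation":[-0.8,2.9,0],"delta_rot":[0,0,0]},{"jaw":1,"translation":[-0.8,2.9,0],"delta_rot":[0,0,0]},{"jaw":1,"translation":[-0.8,2.9,0],"delta_rot":[0,0,0]},{"jaw":1,"translation":[-0.8,2.9,0],"delta_rot":[0,0,0]}]'
python3 -m creep '[{"jaw":1,"translation":[-0.8,2.9,0],"delta_rot":[0,0,0]},{"jaw":1,"translation":[-0.8,2.9,0],"delta_rot":[0,0,0]},{"jaw":1,"translation":[-0.8,2.9,0],"delta_rot":[0,0,0]},{"jaw":1,"translation":[-0.8,2.9,0],"delta_rot":[0,0,0]},{"jaw":1,"translation":[0,0,0],"delta_rot":[0,0,0]},{"jaw":1,"translation":[0,0,0],"delta_rot":[0,0,0]}]'
python3 - <<'E'
from h import *
from plant import manip
a=manip.capture("wrist")["frame"];b=manip.capture("top")["frame"]
cv2.imwrite("pics/e.png",cv2.resize(np.hstack([a,b]),(800,300),interpolation=cv2.INTER_AREA))
E
```

```text
clock: 18.9
tool_pos: [621.3, -129.9, 22.9]
eef_rot: [0.79, 0.614, -0.0, -0.0]
contact_force: [0.4, -0.7, -0.7]
grip_width: 85.4
gripper_force: 0.0
clock: 19.57
tool_pos: [589.2, -13.0, 119.2]
eef_rot: [0.79, 0.613, 0.0, 0.0]
contact_force: [0.1, 0.1, -0.4]
grip_width: 85.2
gripper_force: 0.0
clock: 20.23
tool_pos: [525.0, 219.5, 118.9]
eef_rot: [0.79, 0.614, 0.0, 0.0]
contact_force: [-0.0, 0.3, -0.5]
grip_width: 85.3
gripper_force: 0.0
clock: 20.73
tool_pos: [492.9, 335.5, 118.7]
eef_rot: [0.789, 0.615, 0.0, 0.0]
contact_force: [0.3, -1.4, 0.9]
grip_width: 85.2
gripper_force: 0.0
```

View pics/e.png

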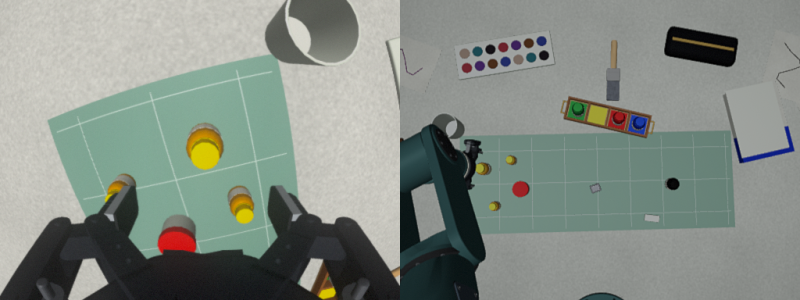

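Blue is also in place: the top half shows green, red and blue in their wells. In the wrist half the big yellow is at (205,150), midway between the fingers, and the small ones at (122,185) and (240,203) are clear of them.

```bash
python3 -m creep '[{"jaw":1,"translation":[0,0.2,-2],"delta_rot":[0,0,0]},{"jaw":1,"translation":[0,0,-2],"delta_rot":[0,0,0]},{"jaw":1,"translation":[0,0,-2],"delta_rot":[0,0,0]},{"jaw":1,"translation":[0,0,-2],"delta_rot":[0,0,0]},{"jaw":1,"translation":[0,0,-1.5],"delta_rot":[0,0,0]},{"jaw":1,"translation":[0,0,-0.9],"delta_rot":[0,0,0]},{"jaw":1,"translation":[0,0,0],"delta_rot":[0,0,0]},{"jaw":1,"translation":[0,0,0],"delta_rot":[0,0,0]}]'
python3 -m creep '[{"jaw":-1,"translation":[0,0,0],"delta_rot":[0,0,0]},{"jaw":-1,"translation":[0,0,0],"delta_rot":[0,0,0]},{"jaw":-1,"translation":[0,0,0],"delta_rot":[0,0,0]},{"jaw":-1,"translation":[0,0,0],"delta_rot":[0,0,0]},{"jaw":-1,"translation":[0,0,0],"delta_rot":[0,0,0]},{"jaw":-1,"translation":[0,0,0],"delta_rot":[0,0,0]},{"jaw":-1,"translation":[0,0,0],"delta_rot":[0,0,0]},{"jaw":-1,"translation":[0,0,0],"delta_rot":[0,0,0]}]'
```

```text
clock: 21.5
tool_pos: [493.6, 335.2, 14.1]
eef_rot: [0.79, 0.613, -0.0, -0.0]
contact_force: [0.4, 0.5, -0.1]
grip_width: 85.4
gripper_force: 0.0
clock: 22.17
tool_pos: [494.0, 336.5, 15.1]
eef_rot: [0.79, 0.614, 0.001, 0.0]
contact_force: [-0.3, -0.5, 6.3]
grip_width: 36.4
gripper_force: 59.7
```

```bash
python3 -m creep '[{"jaw":-1,"translation":[0,0,1],"delta_rot":[0,0,0]},{"jaw":-1,"translation":[0,0,2],"delta_rot":[0,0,0]},{"jaw":-1,"translation":[0,0,2.5],"delta_rot":[0,0,0]},{"jaw":-1,"translation":[0,0,2.5],"delta_rot":[0,0,0]},{"jaw":-1,"translation":[0,0,2],"delta_rot":[0,0,0]},{"jaw":-1,"translation":[1.3,-2.7,0],"delta_rot":[0,0,0]},{"jaw":-1,"translation":[1.3,-2.8,0],"delta_rot":[0,0,0]},{"jaw":-1,"translation":[1.3,-2.8,0],"delta_rot":[0,0,0]}]'
python3 -m creep '[{"jaw":-1,"translation":[1.3,-2.9,0],"delta_rot":[0,0,0]},{"jaw":-1,"translation":[1.3,-2.9,0],"delta_rot":[0,0,0]},{"jaw":-1,"translation":[1.3,-2.9,0],"delta_rot":[0,0,0]},{"jaw":-1,"translation":[1.3,-2.9,0],"delta_rot":[0,0,0]},{"jaw":-1,"translation":[1.3,-2.9,0],"delta_rot":[0,0,0]},{"jaw":-1,"translation":[1.3,-2.9,0],"delta_rot":[0,0,0]},{"jaw":-1,"translation":[1.4,-2.9,0],"delta_rot":[0,0,0]},{"jaw":-1,"translation":[1.4,-2.9,0],"delta_rot":[0,0,0]}]'
python3 -m creep '[{"jaw":-1,"translation":[1.4,-2.9,0],"delta_rot":[0,0,0]},{"jaw":-1,"translation":[0,0,0],"delta_rot":[0,0,0]},{"jaw":-1,"translation":[0,0,0],"delta_rot":[0,0,0]},{"jaw":-1,"translation":[0,0,0],"delta_rot":[0,0,0]}]'
```

```text
clock: 22.83
tool_pos: [532.7, 252.9, 115.5]
eef_rot: [0.789, 0.614, 0.001, 0.0]
contact_force: [0.1, -0.4, -1.9]
grip_width: 36.9
gripper_force: 60.2
clock: 23.5
tool_pos: [638.5, 19.7, 114.7]
eef_rot: [0.79, 0.614, -0.0, -0.0]
contact_force: [0.5, 0.4, -1.2]
grip_width: 36.5
gripper_force: 60.2
clock: 23.83
tool_pos: [651.6, -7.5, 114.2]
eef_rot: [0.79, 0.613, -0.0, -0.001]
contact_force: [0.4, -0.1, -0.6]
grip_width: 36.3
gripper_force: 60.2
```

```bash
python3 -m creep '[{"jaw":-1,"translation":[0.1,-0.1,-2],"delta_rot":[0,0,0]},{"jaw":-1,"translation":[0,0,-2.5],"delta_rot":[0,0,0]},{"jaw":-1,"translation":[0,0,-2],"delta_rot":[0,0,0]},{"jaw":-1,"translation":[0,0,-1.5],"delta_rot":[0,0,0]},{"jaw":-1,"translation":[0,0,-0.5],"delta_rot":[0,0,0]},{"jaw":-1,"translation":[0,0,-0.2],"delta_rot":[0,0,0]},{"jaw":-1,"translation":[0,0,-0.1],"delta_rot":[0,0,0]},{"jaw":-1,"translation":[0,0,0],"delta_rot":[0,0,0]}]'
python3 -m creep '[{"jaw":-1,"translation":[0,0,-0.1],"delta_rot":[0,0,0]},{"jaw":-1,"translation":[0,0,0],"delta_rot":[0,0,0]},{"jaw":-1,"translation":[0,0,0],"delta_rot":[0,0,0]},{"jaw":-1,"translation":[0,0,0],"delta_rot":[0,0,0]}]'
```

```text
clock: 24.5
tool_pos: [653.9, -8.4, 27.0]
eef_rot: [0.789, 0.614, 0.0, 0.0]
contact_force: [0.7, 0.8, -0.3]
grip_width: 36.4
gripper_force: 60.3
clock: 24.83
tool_pos: [653.7, -9.0, 25.6]
eef_rot: [0.79, 0.614, 0.0, 0.0]
contact_force: [-0.2, -0.4, -1.6]
grip_width: 36.4
gripper_force: 60.3
```

```bash
python3 -m creep '[{"jaw":-1,"translation":[0,0.1,-0.1],"delta_rot":[0,0,0]},{"jaw":-1,"translation":[0,0,-0.1],"delta_rot":[0,0,0]},{"jaw":-1,"translation":[0,0,0],"delta_rot":[0,0,0]},{"jaw":-1,"translation":[0,0,0],"delta_rot":[0,0,0]}]'
python3 -m creep '[{"jaw":-1,"translation":[0,0,-0.1],"delta_rot":[0,0,0]},{"jaw":-1,"translation":[0,0,0],"delta_rot":[0,0,0]},{"jaw":-1,"translation":[0,0,0],"delta_rot":[0,0,0]}]'
```

```text
clock: 25.17
tool_pos: [653.5, -7.8, 23.2]
eef_rot: [0.79, 0.614, 0.0, -0.0]
contact_force: [0.4, 0.1, 1.2]
grip_width: 36.3
gripper_force: 60.4
clock: 25.42
tool_pos: [653.5, -7.8, 23.1]
eef_rot: [0.79, 0.614, 0.0, 0.0]
contact_force: [-2.5, 0.9, 9.2]
grip_width: 36.7
gripper_force: 61.3
```

Yellow is seated. Releasing, backing off and checking all four.

```bash
python3 -m creep '[{"jaw":0.3,"translation":[0,0,0],"delta_rot":[0,0,0]},{"jaw":0.6,"translation":[0,0,0],"delta_rot":[0,0,0]},{"jaw":1,"translation":[0,0,0],"delta_rot":[0,0,0]},{"jaw":1,"translation":[0,0,0],"delta_rot":[0,0,0]},{"jaw":1,"translation":[0,0,0],"delta_rot":[0,0,0]},{"jaw":1,"translation":[0,0,0],"delta_rot":[0,0,0]},{"jaw":1,"translation":[0,0,0],"delta_rot":[0,0,0]}]'
python3 -m creep '[{"jaw":1,"translation":[0,0,1],"delta_rot":[0,0,0]},{"jaw":1,"translation":[0,0,2.5],"delta_rot":[0,0,0]},{"jaw":1,"translation":[0,0,3],"delta_rot":[0,0,0]},{"jaw":1,"translation":[0,0,3.5],"delta_rot":[0,0,0]},{"jaw":1,"translation":[-3,0,2],"delta_rot":[0,0,0]},{"jaw":1,"translation":[-3,0,0],"delta_rot":[0,0,0]},{"jaw":1,"translation":[-3,0,0],"delta_rot":[0,0,0]},{"jaw":1,"translation":[-3,0,0],"delta_rot":[0,0,0]}]'
python3 -m creep '[{"jaw":1,"translation":[-2.5,0,0],"delta_rot":[0,0,0]},{"jaw":1,"translation":[-2,0,0],"delta_rot":[0,0,0]},{"jaw":1,"translation":[0,0,0],"delta_rot":[0,0,0]},{"jaw":1,"translation":[0,0,0],"delta_rot":[0,0,0]}]'
python3 - <<'E'
from h import *
from plant import manip
a=manip.capture("scene");b=manip.capture("top")
for n,c in(("S",a),("T",b)): np.savez(f"pics/{n}f.npz",**c)
T=b["frame"]
g=lambda f,x,y,w,h:cv2.resize(f[y:y+h,x:x+w],(400,300),interpolation=cv2.INTER_CUBIC)
cv2.imwrite("pics/f.png",np.vstack([np.hstack([g(a["frame"],170,190,120,90),g(T,205,105,120,90)]),cv2.resize(np.hstack([a["frame"],T]),(800,300))]))
E
```

```text
clock: 26.0
tool_pos: [653.3, -7.9, 21.9]
eef_rot: [0.79, 0.614, -0.0, -0.0]
contact_force: [0.3, 0.1, 0.6]
grip_width: 85.4
gripper_force: 0.0
clock: 26.67
tool_pos: [532.6, -7.9, 143.4]
eef_rot: [0.79, 0.614, 0.001, 0.001]
contact_force: [0.6, -0.2, 0.1]
grip_width: 85.6
gripper_force: 0.0
clock: 27.0
tool_pos: [487.7, -7.8, 142.9]
eef_rot: [0.79, 0.614, 0.0, 0.0]
contact_force: [0.0, 0.3, -0.3]
grip_width: 85.4
gripper_force: 0.0
```

View pics/f.png

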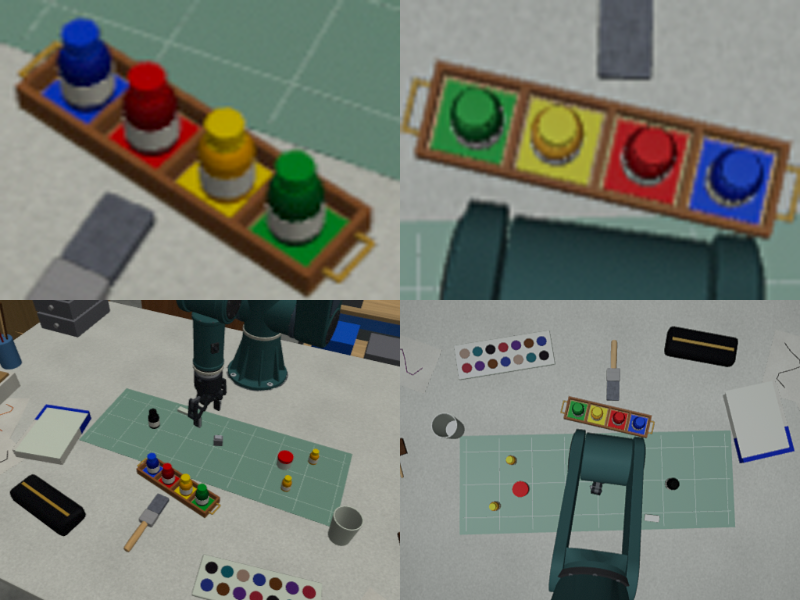

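All four stand upright in their own wells, and the black bottle and pot look unmoved. Cap tops in top-view pixels are about green (228.4,138.6), yellow (251.8,143.7), red (281.5,149.7) and blue (307,156.6). One check on centring before handing in.

Run:
```python
from h import *
T=np.load("pics/Tf.npz")
P=dict(green=((228.4,138.6),(669,56)),yellow=((251.8,143.7),(653.5,-6)),red=((281.5,149.7),(638,-68)),blue=((307,156.6),(622,-130)))
for k,(uv,p) in P.items(): q=plane(T,uv,74)[:2]; print(k,np.round(q-p,1))
```

```text
green [-5.1 -6.6]
yellow [-2.4  2.3]
red [-2.  -3.2]
blue [-3.1  0.9]
```

Each bottle is within about 8 mm of its pad centre, green by hand-picked pixels being the farthest. The limit is 13 mm, so I'm handing in.

```bash
python3 -c "
from plant import manip
print(manip.hand_in())"
```

```text
the job is handed in; nothing more can be done
None
```

I handed the job in at about 27 s with the red, yellow (largest), green and blue bottles upright on their own pads, each within about 8 mm of centre by my last picture; the black ink and the paint pot were not touched, and no verdict came back.

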